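# Set the dose and hold the selector on the third outlet

## Task

Get the dosing unit ready to deliver: pull its red sprung slide out, towards the unit's front edge, until it is level with the yellow marker and leave it standing there. Then turn the black selector knob clockwise, counting the clicks, to the third one (the big green dot) without running past it, and finish still gripping the knob there, because it springs back home if let go. Do not push the marker, and leave everything else on the bench where it is.

Things in the scene. Friction and masses are not known exactly. Their poses are not given: they have to be found in the camera images.
- doser: the dosing unit, a fixed navy housing with a white deck, 260 (x) x 280 (y) mm and 50 mm high; stands on the bench, turned up to 0.35 rad. Origin on the bench surface, 100 mm behind its front edge and midway across; its x axis points from the front edge (nearest the robot) to the back, y to the left (slide side), z up
- slide_grip (a point): gripping point of the red slide fin, a tab 12 mm (unit x) x 22 mm (unit y): mid-tab, 91 mm above the bench, 75 mm left of the unit's origin. The tab's top is 12 mm above this point, its foot 28 mm below, on a 24 mm long carriage. A navy spring barrel, top 70 mm above the bench, begins 45 mm behind this point when the slide is home
- slide (a joint): how far the slide is pulled out, in m: 0 home, up to 0.07, moving towards the unit's front (-x of the unit). A spring pulls it home (0.6 N at 0, 2.7 N at 70 mm), but a 5 N friction brake keeps it wherever it is let go; pulling takes 6 to 8 N
- marker_line (a point): line of the yellow marker for the wanted dose, 40 mm left of the slide beside the scale, 56 mm above the bench (block 12 x 12 x 12 mm, pointer tongue towards the slide); frame parallel to the unit's. The slide is level with it when both points have the same x along the unit (joint values slide and marker then equal)
- marker (a joint): position of the yellow marker along the scale, in m, on the same zero and direction as the slide; stiff (15 N), not to be moved
- knob_grip (a point): gripping point of the black knob, on its vertical axis, 84 mm above the bench, 70 mm right of the unit's origin. Upright bar 44 mm long, 14 mm thick, top 10 mm above this point, flat sides to 20 mm below it, on a disc of 46 mm diameter. The frame turns with the knob: x along the bar, y across; white pointer at the -x end
- knob (a joint): knob angle, rad: 0 home (bar along unit x, pointer to the front), growing clockwise seen from above to 2.09. Clicks every 24 deg: 0.419, 0.838, third 1.257 (big green dot on the deck), 1.676, 2.094. A return spring (0.06 N m at home, 0.1 at the third) beats the clicks (0.045 N m): it runs home if released. Turning takes up to 0.15 N m; grip the flat sides with 30 to 40 N
- wash_bottle: white squeeze wash bottle with a blue cap and a bent spout, 72 mm across, about 200 mm tall, standing on the bench beyond the unit; origin at the centre of its base
- reagent_bottle: glass bottle with a blue screw cap, 68 mm across, 140 mm tall, on the bench beyond the unit; origin at the centre of its base
- beaker: glass beaker 68 mm across, 85 mm tall, on the bench to the left of the unit; origin at the centre of its base
- vial: amber vial with a white cap, 22 mm across, 42 mm tall, standing loose on the unit's deck between the slide and the knob, towards the far side; origin at the centre of its base
- tip_box: closed blue plastic box 120 x 80 x 55 mm, on the bench to the right of the unit; origin at the centre of its underside
- weigh_dish: flat glass disc 90 mm across, 12 mm high, on the bench to the right of the unit; origin at the centre of its underside

How it is judged (in metres and radians):
On the way, in this order (a step that is already met when the one before it is completed fails the run):
1. the slide stands level with the yellow marker (within 4 mm), let go, with the knob still at home (x of slide_grip in the frame of marker_line between -0.004 and 0.004 m and contact force between the fingers and slide below 0.2 N and value of joint knob below 0.15 rad), for 0.2 s.
2. the knob is held by the fingers at the third click (within 0.15 rad) (value of joint knob between 1.10664 and 1.40664 rad and contact force between the fingers and knob above 1 N), for 0.3 s.
At the end, for the whole second after the job is handed in: The knob stands still at the third click (1.257 rad, within 0.15) held by the fingers (over 1 N), the slide is still level with the yellow marker (within 4 mm), and the six loose things are within 30 mm of where they were (all of step 2 and velocity of joint knob between -0.15 and 0.15 rad/s and x of slide_grip in the frame of marker_line between -0.004 and 0.004 m and distance of each of wash_bottle, reagent_bottle, beaker, vial, tip_box, weigh_dish from where it was at the start of the episode below 0.03 m); the arm keeps its last pose, push and grip.
It fails at once if the knob runs past the third click, towards the fourth (over 1.52 rad) (value of joint knob above 1.52 rad).
It fails at once if the yellow marker is pushed more than 4 mm (distance of marker_line from where it was at the start of the episode above 0.004 m).
It fails at once if a loose thing is shoved more than 30 mm or tipped (distance of any of wash_bottle, reagent_bottle, beaker, vial, tip_box, weigh_dish from where it was at the start of the episode above 0.03 m or angle between any of wash_bottle, reagent_bottle, beaker, vial, tip_box, weigh_dish's own z axis and vertical above 0.5 rad).
It also fails if it takes over 51 s, if anything falls off the work surface, if the arm or the gripper's body presses on something with over 40 N, if the wrist force passes 120 N, or if a joint passes its speed limit or range.

## Robot

A 7-joint arm with a two-finger parallel gripper is mounted at the origin on the work surface. World frame = base frame: x ahead of the robot, y to its left, z up, the work surface at z = 0. Lengths are in mm, angles in degrees, forces in N, time in s.
With the tool pointing down it reaches from about 400 to 875 mm from the base axis. Payload 6.5 kg.
Tool frame: the origin (TCP) lies on the centre line of the jaws, within the pads' length; the fingertips stand 8 mm ahead of it and the grasp point (between the pads) lies 11 mm behind it; z points along the fingers, y is the line along which they close (so a half turn about z gives the same grasp; the last joint's range is limited). The gripper opens to 85 mm and grips with 20 to 120 N. Pads are 22 mm wide; open, the fingers measure 114 mm over their backs; the gripper's body (76 mm by 85 mm) begins 54 mm behind the grasp point. The pads swing forward as they close: fully open they stand 13 mm farther back than shut.
Start: joints at [-73.35, 30.733, -0.252, 88.115, 0.149, 61.152, -4.079], TCP at [227.025, 609.056, 239.29] pointing down, gripper open.
Joint ranges: [-154.64, 154.64], [-21.42, 123.67], [-72.66, 72.17], [13.99, 137.28], [-74.86, 254.86], [10.95, 109.41], [-158.01, 158.01]. Speed limits (degrees/s): [136.94, 136.94, 180, 180, 180, 180, 180].

## Interface

Orientations are given as a 3x3 rotation matrix whose columns are the frame's x, y, z axes.
In Python, from cell import bot gives the robot as it stands. The module is installed in compiled form; this text tells all that it offers.
- The arm moves only by the tool apply_moves, never from a script. Its argument "increments" is a list of rows, each an object with "fingers": the finger opening in cm, from 0 to 8.54; "dp": the shift along the tool's x, y, z in cm, a list of three; "spin": the turn about the tool's z in degrees. In form: [{"fingers": fingers, "dp": [x, y, z], "spin": spin}, ...]. A call has 1 to 12 rows; each row shifts and turns the commanded pose from where the row before left it, along the tool's axes as they then stand; what a row does not reach is not made up. A row lasts 1/8 s, in which the tool goes at most 62.5 mm and 10.7 degrees, less where a joint would pass 70% of its speed; a pose out of reach is approached as far as the arm can. A call with a gripper value outside its range is refused whole. The fingers move at their own pace and stop on an object; "force" is the grip in N (left out, the last holds). Time passes only in rows, so rows that do not move let the fingers close. It gives the time, the measured TCP pose, the force, the opening and the grip force at its end, in the units of the state.
- bot.observe(): the state, without advancing time (a new reading comes with each control period).
- bot.get_image(name): name is "scene" or "side" or "wrist"; returns (picture, depth): 420x560x3 uint8, blue, green, red; 420x560 float32, mm along the optical axis (not along the pixel's ray), 0 where there is no reading.
- bot.calibration(name): a dict with "fx", "fy", "cx", "cy" (pixels), "R" (3x3) and "t" (3): a world point X has camera coordinates R X + t; the wrist camera has in their place "hand_eye" (4x4, takes a point from camera to tool coordinates, whose origin is the TCP and whose axes are the flange's). Camera axes: x right, y down, z forward; pixel columns grow to the right and rows downward; lengths in mm; the calibration is good to about 2 mm. A picture is of the moment at which its call begins: read the wrist's pose just before it. calibration takes no time and is no camera call.
- bot.finish_job(): hands the job in; it is judged then, once.
The state is a dict: "time": time; "joints": joint angles; "dq": joint speeds; "tau": joint torques, N m; "position": TCP position; "tcp_rot": TCP orientation; "force": force on the tool from outside, world axes, zero at the start; "torque": the same for the moment, N m; "grip_width": opening from 0.0 (shut) to 1.0 (fully open); "gripper_force": force on a finger pad.
Only numpy, scipy, OpenCV 4.12 (cv2) and the standard library are available. Lean on these libraries where they do the work, as an engineer would, in place of code of your own. Each camera call takes 0.05 s, during which the arm holds its last target. There are 200 camera calls.

## Working session

There is one attempt and no reset: what is moved stays moved. The work goes in short steps, Python scripts to look and compute and a tool call to move; the robot and the scene stay as the last step left them, time stands still between calls to the robot, and variables do not carry over. Pictures are saved under pics/ and viewed, at most 10 in all, crops included, and the job is handed in when it is done.

Besides the shell and the picture viewer there is one more tool, called after ">>>" in YAML: its name, and indented under it one key for each argument. apply_moves: Moves the arm, as the interface text tells. Its arguments: {"type":"object","properties":{"increments":{"type":"array","items":{"type":"object","properties":{"fingers":{"type":"number"},"dp":{"type":"array","items":{"type":"number"}},"spin":{"type":"number"}}}},"force":{"type":"number"}},"required":["increments"]}

```bash
mkdir -p pics; cat > h.py <<'E'
import numpy as np, cv2
from cell import bot
def snap(n):
    s=bot.observe(); im,d=bot.get_image(n); c=bot.calibration(n)
    K=(c["fx"],c["fy"],c["cx"],c["cy"])
    if "hand_eye" in c:
        T=np.eye(4);T[:3,:3]=s["tcp_rot"];T[:3,3]=s["position"]
        M=T@np.array(c["hand_eye"])
    else:
        R=np.array(c["R"]);M=np.eye(4);M[:3,:3]=R.T;M[:3,3]=-R.T@np.array(c["t"])
    return im,d,K,M
def pts(d,K,M,mask):
    v,u=np.nonzero(mask&(d>0)); z=d[v,u]
    P=np.c_[(u-K[2])/K[0]*z,(v-K[3])/K[1]*z,z]
    return P@M[:3,:3].T+M[:3,3],u,v
def ray(u,v,K,M,h):
    r=M[:3,:3]@np.array([(u-K[2])/K[0],(v-K[3])/K[1],1]);o=M[:3,3]
    return o+r*(h-o[2])/r[2]
E
python3 - <<'E'
from h import *
for n in("scene","side"):
    im,d,K,M=snap(n);cv2.imwrite(f"pics/{n}0.png",im);print(n,M.round(2),K)
s=bot.observe();print(s["tcp_rot"],s["position"],bot.calibration("wrist"),s["time"],s["grip_width"])
E
```

```text
scene [[ 7.00000e-01  4.00000e-01 -6.00000e-01  1.16496e+03]
 [ 7.20000e-01 -4.10000e-01  5.60000e-01 -5.29710e+02]
 [-2.00000e-02 -8.20000e-01 -5.70000e-01  6.54120e+02]
 [ 0.00000e+00  0.00000e+00  0.00000e+00  1.00000e+00]] (515.181202341972, 515.181202341972, 283.458452085931, 214.95140744295668)
side [[ 8.8000e-01 -2.6000e-01  4.0000e-01  2.7568e+02]
 [-4.7000e-01 -4.6000e-01  7.5000e-01 -5.7832e+02]
 [-1.0000e-02 -8.5000e-01 -5.3000e-01  4.9120e+02]
 [ 0.0000e+00  0.0000e+00  0.0000e+00  1.0000e+00]] (379.20443337221826, 379.20443337221826, 274.51000481170774, 212.71347207816757)
[[-9.37039625e-01  3.49222762e-01 -4.50970301e-04]
 [ 3.49223030e-01  9.37038315e-01 -1.57186508e-03]
 [-1.26354613e-04 -1.63038908e-03 -9.99998663e-01]] [226.85386843 608.51110786 238.47798872] {'fx': 341.2587519858813, 'fy': 341.2587519858813, 'cx': 280.2003557670916, 'cy': 206.72926899940035, 'hand_eye': array([[-4.32262927e-04, -9.49341423e-01, -3.14246201e-01,
         8.15780991e+01],
       [ 9.99999890e-01, -3.53355163e-04, -3.08064778e-04,
        -8.16451889e-01],
       [ 1.81418138e-04, -3.14246300e-01,  9.49341472e-01,
        -1.34477052e+02],
       [ 0.00000000e+00,  0.00000000e+00,  0.00000000e+00,
         1.00000000e+00]])} 0.1 0.998677872395135
```

View pics/scene0.png

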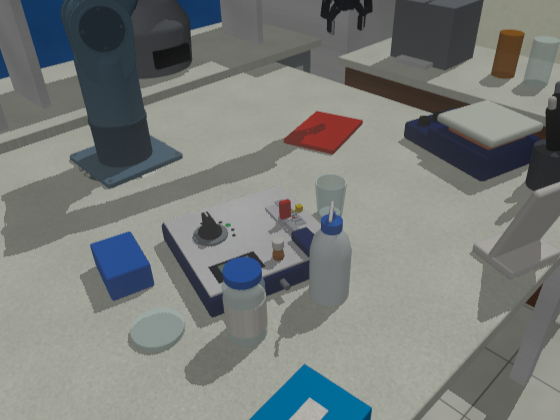

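View pics/side0.png

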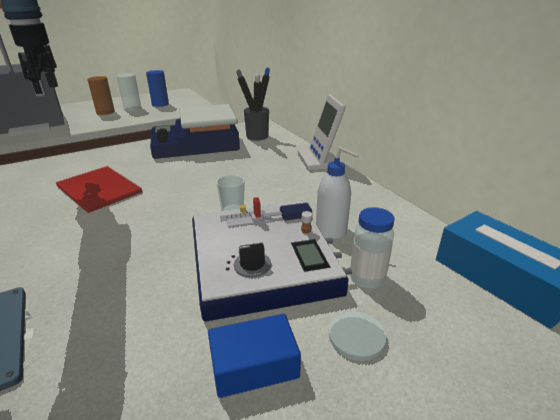

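Scene view: red fin at about (285,208), yellow marker (298,208), knob (208,230). Side view: fin at (257,207), marker (243,210), knob (252,257). Next I measure these by colour masks and depth in both views.

```bash
python3 - <<'E'
from h import *
B={"scene":dict(red=(272,195,296,222),yel=(292,200,306,216),knob=(195,208,225,243),deck=(160,185,330,310)),
   "side":dict(red=(248,193,266,220),yel=(236,202,250,218),knob=(232,238,272,276),deck=(185,190,350,320))}
for n in B:
    im,d,K,M=snap(n);hsv=cv2.cvtColor(im,cv2.COLOR_BGR2HSV).astype(int);H,S,V=hsv[...,0],hsv[...,1],hsv[...,2]
    col=dict(red=((H<8)|(H>172))&(S>140),yel=(H>18)&(H<34)&(S>120),knob=V<60,deck=(S<60)&(V>90))
    for k,(a,b,c,e) in B[n].items():
        m=np.zeros(d.shape,bool);m[b:e,a:c]=1;m&=col[k]
        P,u,v=pts(d,K,M,m)
        if k=="deck":
            P=P[(P[:,2]>42)&(P[:,2]<60)]
            r=cv2.minAreaRect(P[:,:2].astype(np.float32));print(n,k,len(P),np.median(P[:,2]),r)
        else: print(n,k,len(P),"px",u.mean(),v.mean(),"med",np.median(P,0).round(1),"lo",np.percentile(P,5,0).round(1),"hi",np.percentile(P,95,0).round(1))
E
```

```text
scene red 32 px 284.28125 201.96875 med [563.6  39.4 102.2] lo [558.1  34.5  99.7] hi [567.   47.8 105. ]
scene yel 46 px 298.30434782608694 207.7173913043478 med [552.3  91.   58.6] lo [545.8  82.5  52.5] hi [556.4  97.4  64.4]
scene knob 398 px 209.03015075376885 228.30653266331657 med [497.5 -93.4  67.7] lo [ 471.3 -106.7   58.8] hi [509.1 -73.1  94.9]
scene deck 7759 51.063765481451014 ((585.2493896484375, 4.470611572265625), (357.69732666015625, 334.534423828125), 74.87972259521484)
side red 93 px 256.6236559139785 206.89247311827958 med [558.   34.5  90. ] lo [554.2  31.7  69.4] hi [562.7  43.7 103.8]
side yel 36 px 242.80555555555554 208.58333333333334 med [548.7  89.5  60. ] lo [545.3  82.9  52.4] hi [554.4  96.4  63.8]
side knob 567 px 252.1216931216931 257.25396825396825 med [484.9 -94.4  72.9] lo [ 467.1 -107.4   59.2] hi [504.1 -87.2  94.5]
side deck 9197 50.95786144948886 ((533.7625122070312, -29.99273681640625), (352.174560546875, 347.0520324707031), 47.72298812866211)
```

>>> apply_moves:
  increments:
    - {"fingers": 5, "dp": [-4.05, -4.12, 0]}
    - {"fingers": 5, "dp": [-4.05, -4.12, 0]}
    - {"fingers": 5, "dp": [-4.05, -4.12, 0]}
    - {"fingers": 5, "dp": [-4.05, -4.12, 0]}
    - {"fingers": 5, "dp": [-4.05, -4.12, 0]}
    - {"fingers": 5, "dp": [-4.05, -4.12, 0]}
    - {"fingers": 5, "dp": [-4.05, -4.12, 0]}
    - {"fingers": 5, "dp": [-4.05, -4.12, 0]}
    - {"fingers": 5, "dp": [-4.05, -4.12, 0]}
    - {"fingers": 5, "dp": [-4.05, -4.12, 0]}
    - {"fingers": 5, "dp": [-4.05, -4.12, 0]}
    - {"fingers": 5, "dp": [-4.05, -4.12, 0]}
  force: 35

```text
$.increments[0]: bad value
```

>>> apply_moves:
  increments:
    - {"fingers": 5, "dp": [0, 0, 0], "spin": -10}
    - {"fingers": 5, "dp": [0, 0, 0], "spin": -10}
    - {"fingers": 5, "dp": [0, 0, 0]}
    - {"fingers": 5, "dp": [0, 0, 0]}

```text
$.increments[2]: bad value
```

```bash
python3 - <<'E'
from h import *
im,d,K,M=snap("wrist");cv2.imwrite("pics/w0.png",im);np.savez("w0.npz",im=im,d=d,K=K,M=M)
s=bot.observe();print(s["position"],s["joints"],np.array(s["tcp_rot"]).round(3),s["time"],s["grip_width"])
E
```

```text
[226.92853074 608.81892693 238.90814752] [-73.3509858   30.7525962   -0.2534914   88.13937135   0.14906348
  61.15013263  -4.079689  ] [[-0.937  0.349 -0.   ]
 [ 0.349  0.937 -0.001]
 [-0.    -0.001 -1.   ]] 0.25 0.9993415854253606
```

View pics/w0.png

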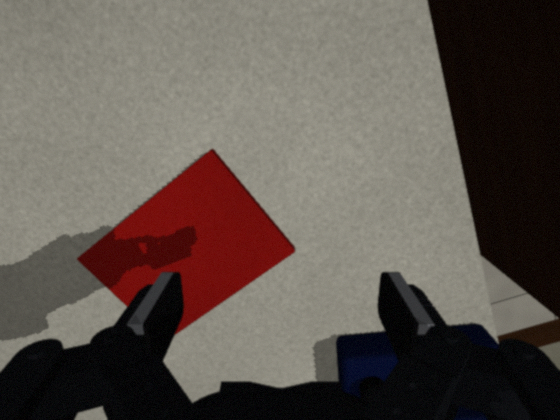

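The moves were refused because every row needs a "spin", so the picture shows only the start pose, with the red mat and the fingers in view. I'll resend them.

>>> apply_moves:
  increments:
    - {"fingers": 5, "dp": [-4.05, -4.12, 0], "spin": 0}
    - {"fingers": 5, "dp": [-4.05, -4.12, 0], "spin": 0}
    - {"fingers": 5, "dp": [-4.05, -4.12, 0], "spin": 0}
    - {"fingers": 5, "dp": [-4.05, -4.12, 0], "spin": 0}
    - {"fingers": 5, "dp": [-4.05, -4.12, 0], "spin": 0}
    - {"fingers": 5, "dp": [-4.05, -4.12, 0], "spin": 0}
    - {"fingers": 5, "dp": [-4.05, -4.12, 0], "spin": 0}
    - {"fingers": 5, "dp": [-4.05, -4.12, 0], "spin": 0}
    - {"fingers": 5, "dp": [-4.05, -4.12, 0], "spin": 0}
    - {"fingers": 5, "dp": [-4.05, -4.12, 0], "spin": 0}
    - {"fingers": 5, "dp": [-4.05, -4.12, 0], "spin": 0}
    - {"fingers": 5, "dp": [-4.05, -4.12, 0], "spin": 0}
  force: 35

```text
time: 1.75
position: [510.4, -25.6, 239.5]
tcp_rot: [[-0.937, 0.349, 0.001], [0.349, 0.937, 0.0], [-0.001, 0.0, -1.0]]
force: [0.3, 1.6, 0.5]
grip_width: 0.583
gripper_force: 0.0
```

>>> apply_moves:
  increments:
    - {"fingers": 5, "dp": [0, 0, 0], "spin": -10}
    - {"fingers": 5, "dp": [0, 0, 0], "spin": -10}
    - {"fingers": 5, "dp": [0, 0, 0], "spin": 0}
    - {"fingers": 5, "dp": [0, 0, 0], "spin": 0}

```text
time: 2.25
position: [509.7, -23.8, 239.3]
tcp_rot: [[-1.0, 0.011, 0.0], [0.011, 1.0, 0.0], [-0.0, 0.0, -1.0]]
force: [-0.4, -0.5, 1.0]
grip_width: 0.585
gripper_force: 0.0
```

```bash
python3 - <<'E'
from h import *
im,d,K,M=snap("wrist");cv2.imwrite("pics/w1.png",im);np.savez("w1.npz",im=im,d=d,K=K,M=M)
s=bot.observe();print(s["position"],s["joints"],np.array(s["tcp_rot"]).round(3),s["time"],s["grip_width"])
E
```

```text
[509.71587163 -23.80608284 239.32791684] [-13.91665863  17.23564761  13.97296936 109.77969328  -5.10128815
  53.57302957  91.90557488] [[-1.    0.01  0.  ]
 [ 0.01  1.   -0.  ]
 [-0.   -0.   -1.  ]] 2.3 0.5888639224033996
```

View pics/w1.png

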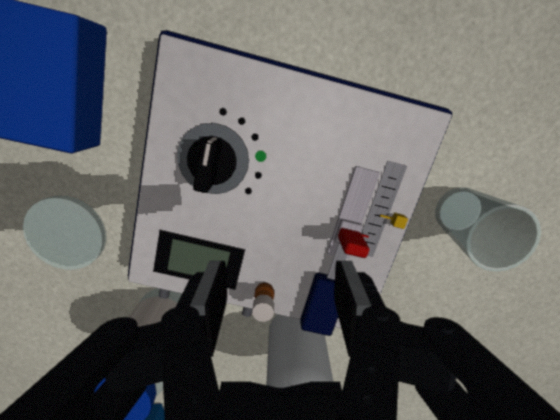

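Wrist view (up = towards the robot): front edge of the deck runs from (162,35) to (450,112), red fin top about (352,240), yellow marker (399,220) with its tongue to (380,215), knob (209,160), green dot (261,156), vial (263,300).

```bash
cat > meas.py <<'E'
from h import *
def meas(f,fit=True):
    z=np.load(f);im,d,K,M=z["im"],z["d"],z["K"],z["M"]
    hsv=cv2.cvtColor(im,cv2.COLOR_BGR2HSV).astype(int);H,S,V=hsv[...,0],hsv[...,1],hsv[...,2]
    v,u=np.indices(d.shape);P=np.stack([(u-K[2])/K[0]*d,(v-K[3])/K[1]*d,d],-1)@M[:3,:3].T+M[:3,3]
    Z=P[...,2];ok=(d>0)&(Z<115)&(P[...,0]>350)
    return im,d,K,M,H,S,V,P,Z,ok
def stat(n,m,Z,P,K,M):
    q=P[m];v,u=np.nonzero(m);print(n,len(q),"px",u.mean().round(1),v.mean().round(1),"med",np.median(q,0).round(1),"rect",[np.round(a,1) for a in cv2.minAreaRect(q[:,:2].astype(np.float32))]);return u.mean(),v.mean()
E
python3 - <<'E'
from meas import *
im,d,K,M,H,S,V,P,Z,ok=meas("w1.npz")
for a in [(162,37),(450,113),(130,279)]: print("corner",a,ray(*a,K,M,50).round(1))
# front edge: fit line to deck points
deck=ok&(abs(Z-50)<5)&(S<60)&(V>80)
e=[]
for u in range(180,440,4):
    vs=np.nonzero(deck[:,u])[0]
    if len(vs): e.append(ray(u,vs[0],K,M,50)[:2])
l=cv2.fitLine(np.array(e,np.float32),cv2.DIST_HUBER,0,.01,.01).ravel();print("front line",l,"yaw",np.degrees(np.arctan2(-l[0],l[1])), "deckZ",np.median(Z[deck]))
red=ok&((H<8)|(H>172))&(S>140)
print("redZ",np.percentile(Z[red],[5,50,95]));u,v=stat("redtop",red&(Z>97),Z,P,K,M);print(ray(u,v,K,M,103))
y=ok&(H>18)&(H<34)&(S>120);print("yelZ",np.percentile(Z[y],[5,50,95]));u,v=stat("yel",y&(Z>59),Z,P,K,M);print(ray(u,v,K,M,62))
k=ok&(Z>85)&(P[...,1]<-50)&(P[...,1]>-140)&(P[...,0]>440)&(P[...,0]<540);print("knobZ",np.percentile(Z[k],[5,50,95]));u,v=stat("knobtop",k,Z,P,K,M);print(ray(u,v,K,M,94))
di=ok&(V<110)&(abs(Z-60)<8)&(P[...,1]<-50)&(P[...,1]>-140)&(P[...,0]>440)&(P[...,0]<540);stat("disc",di,Z,P,K,M);print(np.percentile(Z[di],[5,50,95]))
g=(H>40)&(H<85)&(S>80)&ok&(P[...,1]<-20);stat("green",g,Z,P,K,M)
E
```

```text
corner (162, 37) [ 380.5 -124.3   50. ]
corner (450, 113) [446.4 132.   50. ]
corner (130, 279) [ 615.1 -187.    50. ]
front line [2.6029092e-01 9.6553022e-01 4.1372552e+02 7.9559922e+00] yaw -15.087325 deckZ 49.75789227599489
redZ [ 69.96988021  95.72019552 102.81735725]
redtop 300 px 356.0 248.7 med [557.3  41.5 101.7] rect [array([558.5,  42.1]), array([20.9, 11.2]), np.float64(75.0)]
[556.86818315  41.17082564 103.        ]
yelZ [52.37112813 60.88387201 63.47452365]
yel 154 px 384.7 216.5 med [547.4  91.7  61.5] rect [array([507.6,  -0.9]), array([215.6,  29.5]), np.float64(71.4)]
[542.25569423  76.83377143  62.        ]
knobZ [89.04042128 93.32151824 94.79613037]
knobtop 911 px 205.3 165.9 med [484.2 -86.5  93.3] rect [array([485.4, -87.6]), array([14.3, 44.7]), np.float64(75.0)]
[484.05872093 -86.29978132  94.        ]
disc 2897 px 214.7 155.7 med [481.2 -79.8  56.2] rect [array([480.8, -86.4]), array([69.7, 76.3]), np.float64(87.8)]
[54.50183936 56.19549333 64.54208807]
green 255 px 223.2 174.2 med [484.8 -78.7  52. ] rect [array([541.4, -95.7]), array([ 82.4, 155.4]), np.float64(73.0)]
```

```bash
python3 - <<'E'
from meas import *
im,d,K,M,H,S,V,P,Z,ok=meas("w1.npz")
a=np.radians(-15);ux=np.array([np.cos(a),np.sin(a)]);uy=np.array([-ux[1],ux[0]])
f=lambda q:np.array([q[:2]@ux,q[:2]@uy]).round(1)
y=(H>18)&(H<36)&(S>100)&ok;y[:, :370]=0;y[:200]=0;y[240:]=0;y[:,415:]=0
q=P[y];c=np.c_[q[:,:2]@ux,q[:,:2]@uy,q[:,2]]
print(np.percentile(c,[2,25,50,75,98],axis=0).round(1))
for n,m in(("top",c[:,2]>60),("tongue",c[:,1]<223)):
    print(n,m.sum(),c[m].mean(0).round(1),c[m].min(0).round(1),c[m].max(0).round(1))
h,e=np.histogram(c[:,1],20);print(h,e.round(0))
red=f(np.array([558.5,42.1]));print("red",red,"knob",f(np.array([485.4,-87.6])))
cv2.imwrite("pics/c1.png",cv2.resize(im[140:270,300:440],None,fx=4,fy=4,interpolation=cv2.INTER_NEAREST))
s=c;v,u=np.nonzero(y);
for row in range(200,240,2):
    m=v==row
    if m.any(): print(row,u[m].min(),u[m].max(),c[m,2].mean().round(0),end="; ")
E
```

```text
[[499.5 214.1  51.1]
 [502.5 226.   55.7]
 [505.3 228.2  60.8]
 [507.8 233.   61.7]
 [511.1 237.4  63.1]]
top 139 [505.4 231.2  61.5] [499.3 225.4  60. ] [511.5 237.8  63.5]
tongue 32 [505.8 218.2  53.9] [504.4 213.1  50.5] [508.  223.   56.3]
[ 6  3  2  5  4  5  5  2  4 48 24 15 20 16 19 19 16  9  5  1] [213. 214. 216. 217. 218. 220. 221. 223. 224. 225. 227. 228. 229. 231.
 232. 233. 235. 236. 237. 239. 240.]
red [528.6 185.2] knob [491.5  41. ]
214 381 400 55.0; 216 380 404 56.0; 218 386 407 58.0; 220 391 407 60.0; 222 391 406 61.0; 224 392 405 61.0; 226 394 405 62.0; 228 401 403 58.0;
```

View pics/c1.png

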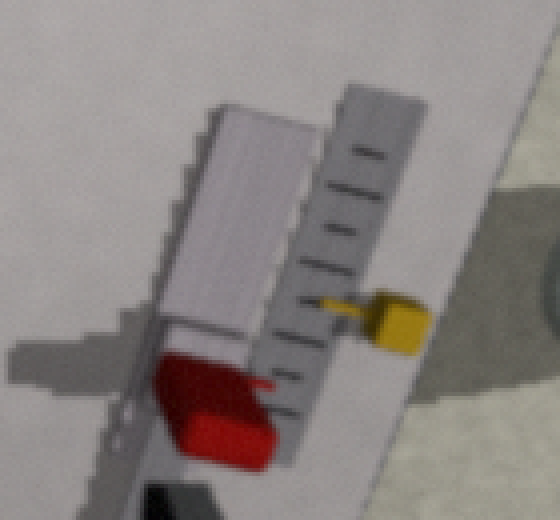

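Crop: fin top at (230,440) with its small pointer at (262,383), yellow tongue tip at (322,303) and block at (400,325). The slide needs to come out about 23 mm. First I check the clearance to the tall bottles.

```bash
python3 - <<'E'
from h import *
a=np.radians(-15);ux=np.array([np.cos(a),np.sin(a)]);uy=np.array([-ux[1],ux[0]])
for n in("scene","side"):
    im,d,K,M=snap(n);P,u,v=pts(d,K,M,np.ones(d.shape,bool))
    c=np.c_[P[:,:2]@ux,P[:,:2]@uy,P[:,2]]
    for lo,hi in((110,140),(145,175),(175,215)):
        m=(c[:,2]>lo)&(c[:,2]<hi)&(c[:,0]>560)&(c[:,0]<800)&(c[:,1]>-30)&(c[:,1]<300)
        if m.sum()>5: print(n,lo,m.sum(),np.percentile(c[m],[2,50,98],axis=0).round(0).tolist())
E
```

```text
scene 110 1626 [[685.0, -16.0, 111.0], [724.0, 36.0, 126.0], [740.0, 201.0, 140.0]]
scene 145 374 [[685.0, 164.0, 146.0], [708.0, 176.0, 163.0], [717.0, 197.0, 171.0]]
scene 175 88 [[702.0, 155.0, 178.0], [717.0, 168.0, 196.0], [733.0, 184.0, 203.0]]
side 110 1103 [[670.0, -17.0, 111.0], [694.0, 13.0, 125.0], [731.0, 184.0, 140.0]]
side 145 242 [[683.0, 165.0, 146.0], [696.0, 172.0, 161.0], [714.0, 192.0, 174.0]]
side 175 105 [[696.0, 155.0, 176.0], [707.0, 175.0, 194.0], [731.0, 182.0, 203.0]]
```

>>> apply_moves:
  increments:
    - {"fingers": 4.5, "dp": [0, 0, 0], "spin": 7.2}
    - {"fingers": 4.5, "dp": [0, 0, 0], "spin": 7.2}
    - {"fingers": 4.5, "dp": [-1, 2.55, 0], "spin": 0}
    - {"fingers": 4.5, "dp": [-1, 2.55, 0], "spin": 0}
    - {"fingers": 4.5, "dp": [-1, 2.53, 0], "spin": 0}
    - {"fingers": 4.5, "dp": [0, 0, 3], "spin": 0}
    - {"fingers": 4.5, "dp": [0, 0, 3], "spin": 0}
    - {"fingers": 4.5, "dp": [0, 0, 2.5], "spin": 0}
    - {"fingers": 4.5, "dp": [0, 0, 0], "spin": 0}
    - {"fingers": 4.5, "dp": [0, 0, 0], "spin": 0}

```text
time: 3.65
position: [559.0, 42.2, 155.3]
tcp_rot: [[-0.967, 0.256, 0.001], [0.256, 0.967, 0.0], [-0.001, 0.0, -1.0]]
force: [0.6, 0.2, 0.6]
grip_width: 0.528
gripper_force: 0.0
```

```bash
python3 - <<'E'
from meas import *
im,d,K,M=snap("wrist");np.savez("w2.npz",im=im,d=d,K=K,M=M)
s=bot.observe()
im,d,K,M,H,S,V,P,Z,ok=meas("w2.npz")
a=np.radians(-15);ux=np.array([np.cos(a),np.sin(a)]);uy=np.array([-ux[1],ux[0]])
red=ok&((H<8)|(H>172))&(S>140)&(Z>97);stat("red",red,Z,P,K,M)
p=s["position"];print(p,p[:2]@ux,p[:2]@uy,s["joints"],s["time"],np.array(s["tcp_rot"]).round(3)[0])
y=(H>18)&(H<36)&(S>100)&ok;q=P[y]
for n in(y&(Z>60)&(Z<66),):
    r=P[n];print("yel",len(r),(r[:,:2]@ux).mean(),(r[:,:2]@uy).mean())
cv2.imwrite("pics/w2.png",im)
E
```

```text
red 648 px 281.9 235.8 med [558.   42.7 101.8] rect [array([559. ,  42.5]), array([20.6, 11.6]), np.float64(75.0)]
[559.21592185  42.24257337 155.54529866] 529.2279188888799 185.53892348570503 [-19.32088073  28.59202364  13.61641181 106.58068236  -9.04976801
  45.74700787  74.15881784] 3.7 [-0.967  0.256  0.002]
yel 303 504.8839895938462 222.8972885317569
```

View pics/w2.png

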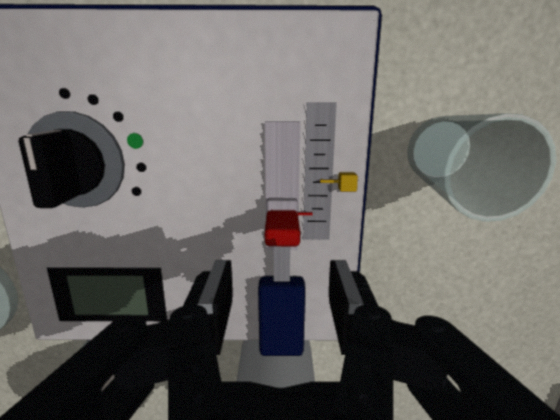

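The picture shows the fin (283,228) centred between the open fingers, its pointer at (305,213), and the yellow tongue at (325,182). The bottles are more than 150 mm behind. I descend and grip.

>>> apply_moves:
  increments:
    - {"fingers": 4.5, "dp": [0, 0, 2.5], "spin": 0}
    - {"fingers": 4.5, "dp": [0, 0, 2.5], "spin": 0}
    - {"fingers": 4.5, "dp": [0, 0, 2.1], "spin": 0}
    - {"fingers": 4.5, "dp": [0, 0, 0], "spin": 0}
    - {"fingers": 1.5, "dp": [0, 0, 0], "spin": 0}
    - {"fingers": 1.5, "dp": [0, 0, 0], "spin": 0}
    - {"fingers": 1.5, "dp": [0, 0, 0], "spin": 0}
    - {"fingers": 1.5, "dp": [0, 0, 0], "spin": 0}
    - {"fingers": 1.5, "dp": [0, 0, 0], "spin": 0}
  force: 40

```text
time: 4.82
position: [559.8, 43.0, 85.0]
tcp_rot: [[-0.967, 0.256, 0.003], [0.256, 0.967, 0.001], [-0.003, 0.002, -1.0]]
force: [-1.5, 2.1, 7.1]
grip_width: 0.248
gripper_force: 41.2
```

>>> apply_moves:
  increments:
    - {"fingers": 1.5, "dp": [0.4, 0, 0], "spin": 0}
    - {"fingers": 1.5, "dp": [0.5, 0, 0], "spin": 0}
    - {"fingers": 1.5, "dp": [0.5, 0, 0], "spin": 0}
    - {"fingers": 1.5, "dp": [0.5, 0, 0], "spin": 0}
    - {"fingers": 1.5, "dp": [0.4, 0, 0], "spin": 0}
    - {"fingers": 1.5, "dp": [0, 0, 0], "spin": 0}
    - {"fingers": 1.5, "dp": [0, 0, 0], "spin": 0}

```text
time: 5.7
position: [539.3, 48.5, 85.0]
tcp_rot: [[-0.967, 0.256, 0.007], [0.256, 0.967, 0.001], [-0.007, 0.003, -1.0]]
force: [5.1, 1.8, 1.9]
grip_width: 0.246
gripper_force: 40.7
```

```bash
cat > chk.py <<'E'
from meas import *
import sys
fn=sys.argv[1];a=np.radians(-15);ux=np.array([np.cos(a),np.sin(a)]);uy=np.array([-ux[1],ux[0]])
im,d,K,M=snap("wrist");np.savez(fn+".npz",im=im,d=d,K=K,M=M);cv2.imwrite(f"pics/{fn}.png",im)
s=bot.observe();p=s["position"];print(p,"unit",p[:2]@ux,p[:2]@uy,s["time"],s["force"])
im,d,K,M,H,S,V,P,Z,ok=meas(fn+".npz");c=np.stack([P[...,:2]@ux,P[...,:2]@uy,Z],-1)
red=ok&((H<8)|(H>172))&(S>120);y=(H>18)&(H<36)&(S>100)&ok
def o(n,m):
    q=c[m]
    if len(q): print(n,len(q),q.mean(0).round(1),"x range",np.percentile(q[:,0],[3,97]).round(1))
near=abs(c[...,1]-215)<35
o("red top",red&(Z>97)&near|red&(Z>97));o("red tongue",red&(c[...,1]>198)&(Z<75))
o("yel top",y&(Z>59.5)&near);o("yel tongue",y&(c[...,1]<220)&near)
E
python3 chk.py w3
```

```text
[539.38089477  48.49885305  85.02985217] unit 508.4495096339075 186.44834283606443 5.75 [5.77242393 2.53653327 1.67558237]
red top 1541 [506.7 185.6 101.4] x range [502.4 512.9]
red tongue 46 [508.2 203.2  56.8] x range [507.5 512.9]
yel top 531 [505.2 230.5  62.7] x range [499.7 511.4]
yel tongue 89 [505.2 213.5  62.7] x range [496.7 509.8]
```

>>> apply_moves:
  increments:
    - {"fingers": 1.5, "dp": [0.25, 0, 0], "spin": 0}
    - {"fingers": 1.5, "dp": [0, 0, 0], "spin": 0}
    - {"fingers": 1.5, "dp": [0, 0, 0], "spin": 0}
    - {"fingers": 4.0, "dp": [0, 0, 0], "spin": 0}
    - {"fingers": 4.0, "dp": [0, 0, 0], "spin": 0}
    - {"fingers": 4.0, "dp": [0, 0, 0], "spin": 0}
    - {"fingers": 4.0, "dp": [0, 0, -2], "spin": 0}
    - {"fingers": 4.0, "dp": [0, 0, -2.5], "spin": 0}
    - {"fingers": 4.0, "dp": [0, 0, -2.5], "spin": 0}
    - {"fingers": 4.0, "dp": [0, 0, 0], "spin": 0}
    - {"fingers": 4.0, "dp": [0, 0, 0], "spin": 0}

```text
time: 7.12
position: [533.0, 48.6, 152.6]
tcp_rot: [[-0.967, 0.256, -0.001], [0.256, 0.967, -0.0], [0.001, -0.0, -1.0]]
force: [0.7, 0.2, -0.6]
grip_width: 0.465
gripper_force: 0.0
```

```bash
python3 chk.py w4; python3 -c "
import cv2;im=cv2.imread('pics/w4.png');cv2.imwrite('pics/c4.png',cv2.resize(im[130:270,230:390],None,fx=4,fy=4,interpolation=0))"
```

```text
[532.83128818  48.57042717 152.34091303] unit 502.10455072771487 184.82231520200486 7.175 [-0.16152602 -0.41096443 -0.05697061]
red top 667 [505.1 185.7 101.4] x range [500.5 511.2]
red tongue 44 [506.5 202.9  57.1] x range [505.5 507.6]
yel top 265 [505.3 231.5  61.6] x range [500.  510.8]
yel tongue 42 [505.8 216.1  54.2] x range [504.6 507. ]
```

View pics/c4.png

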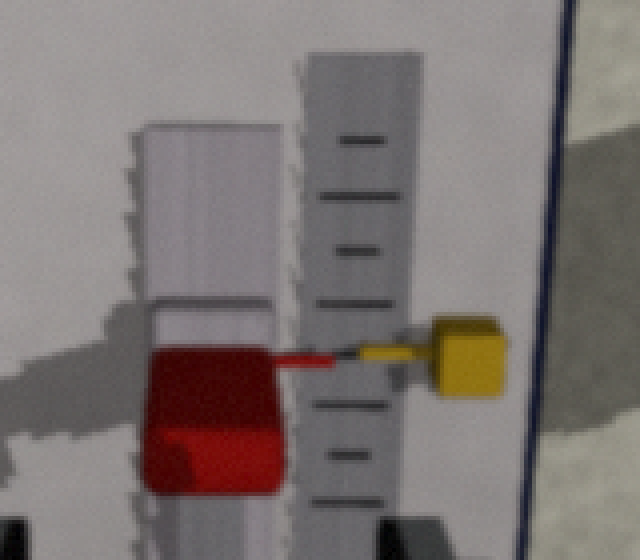

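The red pointer (305,361) and yellow tongue (385,353) line up to within about 0.6 mm, and the slide is let go. Next I go over the knob.

>>> apply_moves:
  increments:
    - {"fingers": 4.0, "dp": [0.26, -3.6, 0], "spin": 0}
    - {"fingers": 4.0, "dp": [0.26, -3.6, 0], "spin": 0}
    - {"fingers": 4.0, "dp": [0.26, -3.6, 0], "spin": 0}
    - {"fingers": 4.0, "dp": [0.26, -3.6, 0], "spin": 0}
    - {"fingers": 4.0, "dp": [0, 0, 0], "spin": 0}
    - {"fingers": 4.0, "dp": [0, 0, 0], "spin": 0}

```text
time: 7.92
position: [486.5, -87.3, 152.7]
tcp_rot: [[-0.967, 0.256, -0.001], [0.256, 0.967, 0.0], [0.001, 0.0, -1.0]]
force: [-0.1, 0.2, 0.0]
grip_width: 0.466
gripper_force: 0.0
```

```bash
cat > k.py <<'E'
from meas import *
import sys
fn=sys.argv[1];a=np.radians(-15);ux=np.array([np.cos(a),np.sin(a)]);uy=np.array([-ux[1],ux[0]])
im,d,K,M=snap("wrist");np.savez(fn+".npz",im=im,d=d,K=K,M=M);cv2.imwrite(f"pics/{fn}.png",im)
s=bot.observe();p=s["position"];print(p,"unit",p[:2]@ux,p[:2]@uy,s["time"],s["joints"])
im,d,K,M,H,S,V,P,Z,ok=meas(fn+".npz");c=np.stack([P[...,:2]@ux,P[...,:2]@uy,Z],-1)
k=ok&(abs(Z-93)<5)&(np.hypot(c[...,0]-491.5,c[...,1]-41)<27)
q=c[k];print(len(q),np.percentile(q[:,2],[5,50,95]),cv2.minAreaRect(q[:,:2].astype(np.float32)))
E
python3 k.py w5
```

```text
[486.74789053 -86.80706713 152.7825546 ] unit 492.62968057273065 42.13043618943394 7.975 [ -7.44746384  23.31887523  15.22489183 116.15779726  -9.03477803
  41.65959469  88.59790028]
1468 [91.26876892 93.50725471 94.6520034 ] ((491.3963623046875, 41.15579605102539), (44.01527786254883, 13.933493614196777), 0.5502693057060242)
```

>>> apply_moves:
  increments:
    - {"fingers": 4.0, "dp": [0.1, -0.08, 2.5], "spin": 0}
    - {"fingers": 4.0, "dp": [0, 0, 2.5], "spin": 0}
    - {"fingers": 4.0, "dp": [0, 0, 2.5], "spin": 0}
    - {"fingers": 4.0, "dp": [0, 0, 0], "spin": 0}
    - {"fingers": 0.8, "dp": [0, 0, 0], "spin": 0}
    - {"fingers": 0.8, "dp": [0, 0, 0], "spin": 0}
    - {"fingers": 0.8, "dp": [0, 0, 0], "spin": 0}
    - {"fingers": 0.8, "dp": [0, 0, 0], "spin": 0}
    - {"fingers": 0.8, "dp": [0, 0, 0], "spin": 0}
    - {"fingers": 0.8, "dp": [0, 0, 0], "spin": 0}
  force: 38

```text
time: 9.22
position: [486.5, -87.5, 79.3]
tcp_rot: [[-0.967, 0.256, 0.002], [0.256, 0.967, 0.001], [-0.002, 0.001, -1.0]]
force: [-0.7, 3.9, 6.6]
grip_width: 0.157
gripper_force: 39.6
```

>>> apply_moves:
  increments:
    - {"fingers": 0.8, "dp": [0, 0, 0], "spin": 5}
    - {"fingers": 0.8, "dp": [0, 0, 0], "spin": 6}
    - {"fingers": 0.8, "dp": [0, 0, 0], "spin": 6}
    - {"fingers": 0.8, "dp": [0, 0, 0], "spin": 6}
    - {"fingers": 0.8, "dp": [0, 0, 0], "spin": 6}
    - {"fingers": 0.8, "dp": [0, 0, 0], "spin": 6}
    - {"fingers": 0.8, "dp": [0, 0, 0], "spin": 6}
    - {"fingers": 0.8, "dp": [0, 0, 0], "spin": 6}
    - {"fingers": 0.8, "dp": [0, 0, 0], "spin": 6}
    - {"fingers": 0.8, "dp": [0, 0, 0], "spin": 6}
    - {"fingers": 0.8, "dp": [0, 0, 0], "spin": 5}
    - {"fingers": 0.8, "dp": [0, 0, 0], "spin": 0}

```text
time: 10.72
position: [486.9, -87.0, 79.3]
tcp_rot: [[-0.194, 0.981, 0.002], [0.981, 0.194, 0.002], [0.001, 0.002, -1.0]]
force: [0.8, 4.5, 6.9]
grip_width: 0.157
gripper_force: 39.8
```

```bash
python3 k.py w6; python3 - <<'E'
from h import *
s=bot.observe();R=np.array(s["tcp_rot"]);print("tool az",np.degrees(np.arctan2(R[1,0],R[0,0])),s["force"],s["torque"],s["gripper_force"])
a,b=[snap(n)[0] for n in("scene","side")]
cv2.imwrite("pics/m6.png",np.hstack([cv2.imread("pics/w6.png")[:,80:480],cv2.resize(b[200:320,180:300],(400,420))]))
E
```

```text
[486.93506898 -87.03797908  79.31904945] unit 492.8702454824917 41.95583771680057 10.775 [-18.11622207  33.57719627  29.46502574 118.8376499  -28.92816059
  34.48907154  42.79363606]
3992 [89.97541596 93.52325117 96.19841178] ((492.17498779296875, 42.01835632324219), (37.90137481689453, 38.19983673095703), 69.61628723144531)
tool az 101.24528075025522 [0.09564226 5.15554464 7.33562418] [1.03821246 0.00719148 0.0399475 ] 39.757885336875916
```

View pics/m6.png

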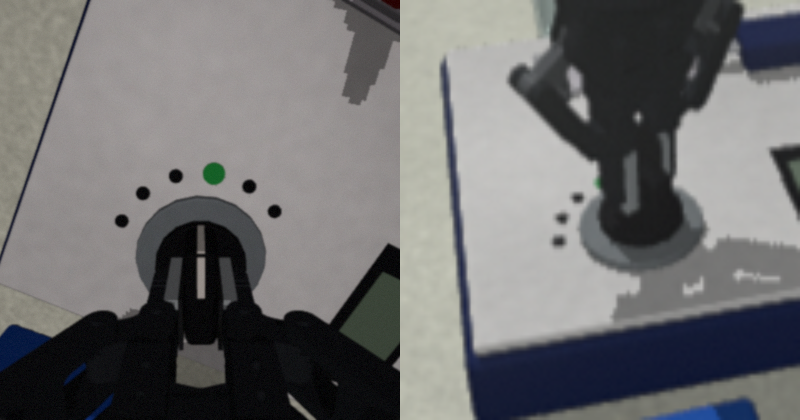

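The knob bar follows the grip: its pointer at (201,240) stands about 8° short of the green dot at (214,174), which agrees with the tool having turned 64°. I turn the last 8°.

>>> apply_moves:
  increments:
    - {"fingers": 0.8, "dp": [0, 0, 0], "spin": 4}
    - {"fingers": 0.8, "dp": [0, 0, 0], "spin": 4}
    - {"fingers": 0.8, "dp": [0, 0, 0], "spin": 0}
    - {"fingers": 0.8, "dp": [0, 0, 0], "spin": 0}
    - {"fingers": 0.8, "dp": [0, 0, 0], "spin": 0}
    - {"fingers": 0.8, "dp": [0, 0, 0], "spin": 0}

```text
time: 11.62
position: [487.0, -87.0, 79.3]
tcp_rot: [[-0.057, 0.998, 0.002], [0.998, 0.057, 0.002], [0.002, 0.003, -1.0]]
force: [1.4, 4.8, 5.4]
grip_width: 0.153
gripper_force: 39.7
```

```bash
python3 - <<'E'
from h import *
s=bot.observe();R=np.array(s["tcp_rot"]);print("tool az",np.degrees(np.arctan2(R[1,0],R[0,0])),s["position"],s["gripper_force"],s["time"])
z=snap("wrist");im=z[0];cv2.imwrite("pics/w7.png",im)
a=np.radians(-15);ux=np.array([np.cos(a),np.sin(a)]);uy=np.array([-ux[1],ux[0]])
h=cv2.cvtColor(im,cv2.COLOR_BGR2HSV).astype(int)
P,u,v=pts(z[1],z[2],z[3],(h[...,0]>45)&(h[...,0]<85)&(h[...,1]>100))
m=abs(P[:,2]-50)<6;g=np.array([np.median(P[m][:,:2]@ux),np.median(P[m][:,:2]@uy)])
d=g-[491.4,41.1];print("green",m.sum(),u[m].mean(),v[m].mean(),d,"cw deg from front",np.degrees(np.arctan2(d[1],-d[0])))
lab=(h[...,2]>110)&(h[...,1]<70);lab[:,:270]=0;lab[:,295:]=0;lab[:215]=0;lab[305:]=0
P,u,v=pts(z[1],z[2],z[3],lab);m=(P[:,2]>85)&(P[:,2]<100);q=P[m][:,:2]
if m.sum()>10:
    l=cv2.fitLine(np.c_[q@ux,q@uy].astype(np.float32),cv2.DIST_HUBER,0,.01,.01).ravel();print("pointer",m.sum(),np.degrees(np.arctan2(l[1],-l[0])),l)
for n in("scene",):
    cv2.imwrite("pics/s7.png",np.hstack([snap(n)[0][150:360,80:380],im[120:330,180:380]]))
E
```

```text
tool az 93.26002871637434 [487.01876825 -86.98164076  79.34402811] 39.72923755645752 11.625
green 534 345.9719101123595 205.11048689138576 [-10.98610735  41.62723559] cw deg from front 75.21580393858116
pointer 287 -108.44762 [ 3.1643748e-01 -9.4861335e-01  4.8861200e+02  5.2990650e+01]
```

View pics/s7.png

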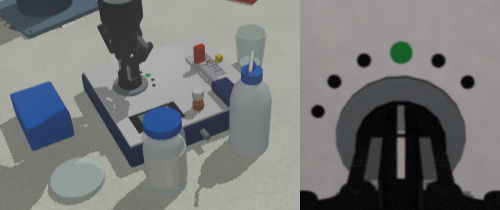

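The pointer (401,155 in the right-hand crop) points straight at the green dot (401,52). It measures 71.6° against the wanted 72°. The slide and the loose things look unmoved, so I hand in.

```bash
python3 -c "
from cell import bot
print(bot.finish_job())"
```

```text
the job is handed in; nothing more can be done
None
```

I've handed the job in, but the hand-in returned no verdict: the red slide stands within about 1 mm of the yellow marker, and the knob is gripped with 40 N at the third click (pointer at about 71.6°, target 72°).

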